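Count to the third gap and push the tealight in

ROBOT

A 7-joint arm with a two-finger parallel gripper is mounted at the origin on a cart in front of the work surface, level with it; the furniture and walls round the work are solid. World frame = base frame: x ahead of the robot, y to its left, z up, the work surface at z = 0. Lengths are in m, angles in rad, forces in N, time in s.
With the tool pointing down it reaches from about 0.35 to 0.775 m from the base axis. Payload 3.1 kg.
Tool frame: the origin (TCP) lies at the very end of the fingers, on their centre line; the grasp point (between the pads) lies 19 mm behind it; z points along the fingers, y is the line along which they close (so a half turn about z gives the same grasp; the last joint's range is limited). The gripper opens to 85 mm and grips with 20 to 120 N. Pads are 22 mm wide; open, the fingers measure 114 mm over their backs; the gripper's body (76 mm by 85 mm) begins 54 mm behind the grasp point. The pads swing forward as they close: fully open they stand 13 mm farther back than shut.
Start: joints at [1.288, 0.311, 0.014, 1.512, -0.004, 1.319, -0.027], TCP at [0.131, -0.534, 0.231] pointing down, gripper open.
Joint ranges: [-2.7, 2.7], [-0.3, 1.91], [-1.27, 1.3], [0.12, 2.57], [-1.44, 4.58], [0.2, 2.03], [-3.05, 3.05]. Speed limits (rad/s): [2.79, 2.79, 3.14, 3.14, 3.14, 3.14, 3.14].

INTERFACE

Orientations are given as a unit quaternion [w, x, y, z].
In Python, from rig import monitor, read_camera, workorder gives the robot as it stands.
- The arm moves only by the tool drive_tool, never from a script. Its argument "plan" is a list of rows, each an object with "translation": the shift along the tool's x, y, z in units of 30 mm (1.0 is 30 mm), a list of three; "roll": the turn about the tool's z in rad. In form: [{"translation": [x, y, z], "roll": roll}, ...]. A call has 1 to 8 rows; each row shifts and turns the commanded pose from where the row before left it, along the tool's axes as they then stand; what a row does not reach is not made up. A row lasts 1/12 s, in which the tool goes at most 41.7 mm and 7.16 degrees, less where a joint would pass 70% of its speed; a pose out of reach is approached as far as the arm can. A call is refused whole if a number of a shift passes 1 or a number of a turn 0.125, either way. A call with a gripper value outside its range is refused whole. "grip" is the finger opening in mm, from 0 to 85.4, set as the call begins (left out, the last holds). The fingers move at their own pace and stop on an object; the grip force is fixed at half the most. Time passes only in rows, so rows that do not move let the fingers close. It gives the time, the measured TCP pose, the force, the opening and the grip force at its end, in the units of the state.
- monitor.get_obs(): the state, without advancing time (a new reading comes with each control period).
- read_camera(name): name is "scene" or "top" or "wrist"; returns a dict with "color" (420x560x3 uint8, red, green, blue), "fx", "fy", "cx", "cy" (pixels), "position" and "rotation" of the camera in the world. Camera axes: x right, y up, looking along -z (the intrinsics and any distortion apply to the point x, -y, -z); pixel columns grow to the right and rows downward; lengths in m; the calibration is good to about 2 mm. A picture is of the moment at which its call begins. There is no depth.
- workorder.sign_off(): hands the job in; it is judged then, once.
The state is a dict: "t": time; "joints": joint angles; "joint_vel": joint speeds; "joint_torque": joint torques, N m; "position": TCP position; "tool_rot": TCP orientation; "wrist_force": force on the tool from outside, world axes, zero at the start; "torque": the same for the moment, N m; "opening": finger opening in m; "grip_force": force on a finger pad.
Only numpy, scipy, OpenCV 4.12 (cv2) and the standard library are available. Lean on these libraries where they do the work, as an engineer would, in place of code of your own. Each camera call takes 0.05 s, during which the arm holds its last target. There are 200 camera calls.

TASK

Starting at the end of the tealight rack that has the tall knobbed post, run a fingertip along the top of the rack's rail, touching it behind the first gap, then the second, then the third, and do not run on to the rail behind the fourth. Then push the loose tealight along the worktop into that third gap until it is fully home against the back board, upright; push it only, never lift or tip it, and leave the other tealights and the things round about where they are.

Things in the scene. Friction and masses are not known exactly. Their poses are not given: they have to be found in the camera images.
- candle_mid (a point): the loose tealight candle that stands alone on the worktop in front of the rack: a round silver cup with red wax, 38 mm across, 15 mm high, 14 to 28 g, upright; this point is its centre, half-way up (7.5 mm above the worktop). It slides easily on the worktop
- rack: fixed dark wood comb rack; origin: foot of the back board's front face, mid-length; x into the gaps, y left, z up. Board 260 mm (y), x 0 to 14, 31 high. Five dividers 8 mm thick, 20 high, at y -120, -60, 0, 60, 120, round noses ending at x -34. Four gaps 52 wide, centres y 90, 30, -30, -90, open to the robot and above, floor is worktop. Tealight home: centre x -19, 4 mm past the noses
- rail_a: piece of the counting rail behind the leftmost gap (rack y +90 mm); mid-brown wood, 57.5 mm along y, 12 mm along x, 10 mm high; origin at the centre of its underside, at rack x +7 mm, y +90 mm, z 31 mm; its flat top is 41 mm above the worktop; fixed
- rail_b: piece of the counting rail behind the second from the left gap (rack y +30 mm); mid-brown wood, 57.5 mm along y, 12 mm along x, 10 mm high; origin at the centre of its underside, at rack x +7 mm, y +30 mm, z 31 mm; its flat top is 41 mm above the worktop; fixed
- rail_c: piece of the counting rail behind the second from the right gap (rack y -30 mm); mid-brown wood, 57.5 mm along y, 12 mm along x, 10 mm high; origin at the centre of its underside, at rack x +7 mm, y -30 mm, z 31 mm; its flat top is 41 mm above the worktop; fixed
- rail_d: piece of the counting rail behind the rightmost gap (rack y -90 mm); mid-brown wood, 57.5 mm along y, 12 mm along x, 10 mm high; origin at the centre of its underside, at rack x +7 mm, y -90 mm, z 31 mm; its flat top is 41 mm above the worktop; fixed
- post_tall: tall post with a round ball knob 32 mm across on top, foot 20 mm across, 84 mm high in all, fixed at one end of the rack (rack x +7 mm, y +140 or -140 mm: either end); gaps are counted from this end. Origin at the centre of its foot
- post_low: plain low post without a knob, 20 mm across, 36 mm high, at the other end of the rack; origin at the centre of its foot
- candle_left: tealight of the same kind that already stands in the leftmost gap; origin at the centre of its underside; leave it there
- candle_right: tealight of the same kind that already stands in the rightmost gap; origin at the centre of its underside; leave it there
- pegs: wooden clothes peg lying on the worktop, 72x15x12 mm, loose; origin under its centre, long axis y
- battery: battery lying behind the rack, 50x15x15 mm, loose; origin under its centre, long axis y
- tin: food tin, 75 mm across, 58 mm high, behind the rack, loose; origin under its centre
- mug: mug, 95 mm high, 92x123 mm with the handle, behind the rack, loose; origin under its centre
- opener: bottle opener with a black handle lying to the left of the rack, 174x41x20 mm, loose; origin under its centre, long axis x
Not all that is in view belongs to the job. Leave any yellow look-alike of the part that bears candle_mid alone. Of the things that look like the post_tall, the smaller one is meant.

How it is judged:
On the way, in this order (a step that is already met when the one before it is completed fails the run):
1. a finger touches the rail behind the first gap from the tall post (((y of post_tall in the frame of rack above 0 m and contact force between the fingers and rail_a above 0.3 N) or (not (y of post_tall in the frame of rack above 0 m) and contact force between the fingers and rail_d above 0.3 N))), for 0.04 s.
2. then the rail behind the second gap (((y of post_tall in the frame of rack above 0 m and contact force between the fingers and rail_b above 0.3 N) or (not (y of post_tall in the frame of rack above 0 m) and contact force between the fingers and rail_c above 0.3 N))), for 0.04 s.
3. then the rail behind the third gap (((y of post_tall in the frame of rack above 0 m and contact force between the fingers and rail_c above 0.3 N) or (not (y of post_tall in the frame of rack above 0 m) and contact force between the fingers and rail_b above 0.3 N))), for 0.04 s.
4. then the loose tealight is pushed home into the third gap (x of candle_mid in the frame of rack between -0.024 and -0.014 m and height (world z) of candle_mid below 0.012 m and angle between candle_mid's own z axis and vertical below 0.15 rad and ((y of post_tall in the frame of rack above 0 m and y of candle_mid in the frame of rack between -0.041 and -0.019 m) or (not (y of post_tall in the frame of rack above 0 m) and y of candle_mid in the frame of rack between 0.019 and 0.041 m))), for 0.2 s.
At the end, for the whole second after the job is handed in: The loose tealight rests upright on the worktop in the third gap from the tall post, centre within 11 mm of the gap's middle line and 14 to 24 mm from the back board (19 mm touches); the other tealights are within 10 mm, other loose things within 20 mm, of their starts (all of step 4 and linear speed of candle below 0.01 m/s and distance of each of candle_left, candle_right from where it was at the start of the episode below 0.01 m and distance of each of pegs, battery, tin, mug, opener from where it was at the start of the episode below 0.02 m).
It fails at once if a finger touches the rail behind the fourth gap ((y of post_tall in the frame of rack above 0 m and contact force between the fingers and rail_d above 0.3 N) or (not (y of post_tall in the frame of rack above 0 m) and contact force between the fingers and rail_a above 0.3 N)).
It fails at once if the loose tealight is lifted (centre more than 14 mm above the worktop) (height (world z) of candle_mid above 0.014 m).
It fails at once if the loose tealight is tipped by more than 0.5 rad (angle between candle_mid's own z axis and vertical above 0.5 rad).
It fails at once if another tealight is moved more than 10 mm (distance of any of candle_left, candle_right from where it was at the start of the episode above 0.01 m).
It fails at once if another loose thing is moved more than 20 mm (distance of any of pegs, battery, tin, mug, opener from where it was at the start of the episode above 0.02 m).
It also fails if it takes over 58 s, if anything falls off the work surface, if the arm or the gripper's body presses on something with over 40 N, if the wrist force passes 120 N, or if a joint passes its speed limit or range.

## Working session

There is one attempt and no reset: what is moved stays moved. The work goes in short steps, Python scripts to look and compute and a tool call to move; the robot and the scene stay as the last step left them, time stands still between calls to the robot, and variables do not carry over. Pictures are saved under pics/ and viewed, at most 10 in all, crops included, and the job is handed in when it is done.

Besides the shell and the picture viewer there is one more tool, called after "Call:" as name(argument=value, ...) on one line, values as JSON. drive_tool: Moves the arm, as the interface text tells. Its arguments: {"type":"object","properties":{"plan":{"type":"array","items":{"type":"object","properties":{"translation":{"type":"array","items":{"type":"number"}},"roll":{"type":"number"}}}},"grip":{"type":"number"}},"required":["plan"]}

```bash
mkdir -p pics; cat > h.py <<'E'
import numpy as np,cv2,pickle
from rig import monitor,read_camera,workorder
def snap(n,tag):
    c=read_camera(n); cv2.imwrite(f'pics/{tag}.png',c['color'][:,:,::-1]); pickle.dump(c,open(f'{tag}.pkl','wb')); return c
def R(c):
    r=np.array(c['rotation'],float)
    if r.shape==(3,3): return r
    from scipy.spatial.transform import Rotation as Q
    return Q.from_quat([r[1],r[2],r[3],r[0]]).as_matrix()
def px(c,u,v,z):
    d=R(c)@np.array([(u-c['cx'])/c['fx'],-(v-c['cy'])/c['fy'],-1]); p=np.array(c['position']); return p+d*(z-p[2])/d[2]
E
python3 - <<'E'
from h import *
for n in('top','scene'):
    c=snap(n,n+'1'); print({k:v for k,v in c.items() if k!='color'})
o=monitor.get_obs(); print(o)
E
```

```text
{'fx': 394.97723450060766, 'fy': 394.97723450060766, 'cx': 281.03313641345414, 'cy': 211.7974275756612, 'position': array([0.46820898, 0.25803515, 0.90624551]), 'rotation': array([ 0.70705941,  0.04815121, -0.04260745, -0.70422515])}
{'fx': 543.9468821754504, 'fy': 543.9468821754504, 'cx': 273.8327090341457, 'cy': 209.5996587589183, 'position': array([0.03039244, 0.82735716, 0.85541461]), 'rotation': array([-0.33327211, -0.14654434,  0.35725367,  0.86013038])}
{'t': 0.1, 'joints': array([ 1.28829991,  0.31164764,  0.01398723,  1.51293242, -0.00441154,
        1.31921124, -0.02719265]), 'joint_vel': array([ 0.00071616, -0.00069042, -0.00048308, -0.00406054, -0.00040163,
        0.00082423,  0.00132487]), 'joint_torque': array([ 6.86030726e-04, -3.80854797e+01,  1.46541693e-01, -2.31243074e+01,
        1.22532964e-02,  8.04730982e-03, -5.68128456e-06]), 'position': array([ 0.13102064, -0.53347186,  0.23031421]), 'tool_rot': array([-1.07070384e-03,  9.92755119e-01,  1.20150315e-01, -1.68566108e-04]), 'wrist_force': array([-1.04714075,  0.3159811 , -0.69625641]), 'torque': array([0.01291062, 0.00234151, 0.00332275]), 'grip_force': 0.0, 'opening': 0.0852425369040539}
```

View pics/top1.png

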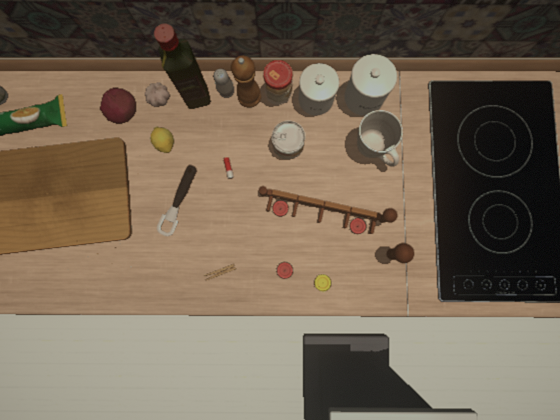

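View pics/scene1.png

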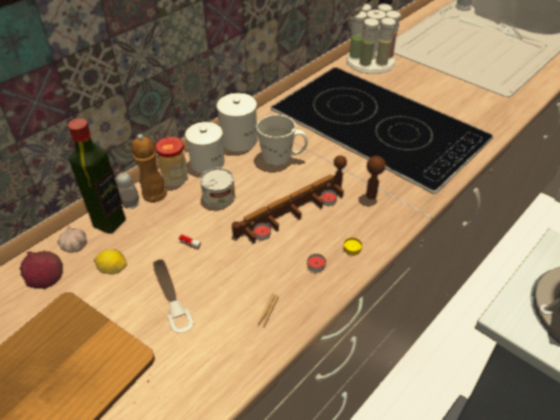

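Top view: the rack runs from (263,191) to (390,215). The loose red tealight is at (285,270), with a yellow look-alike at (323,283). There are two knobbed posts: one on the rack's right end (390,215) and a larger free-standing one at (402,253). I'll enlarge both to confirm.

```bash
python3 - <<'E'
import cv2
a=cv2.imread('pics/top1.png')[175:295,245:425]; b=cv2.imread('pics/scene1.png')[140:290,220:400]
a=cv2.resize(a,None,fx=4.4,fy=4.4,interpolation=2);cv2.imwrite('pics/ca.png',a)
b=cv2.resize(b,None,fx=4,fy=4,interpolation=2);cv2.imwrite('pics/cb.png',b)
E
```

```text
(no output)
```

View pics/ca.png

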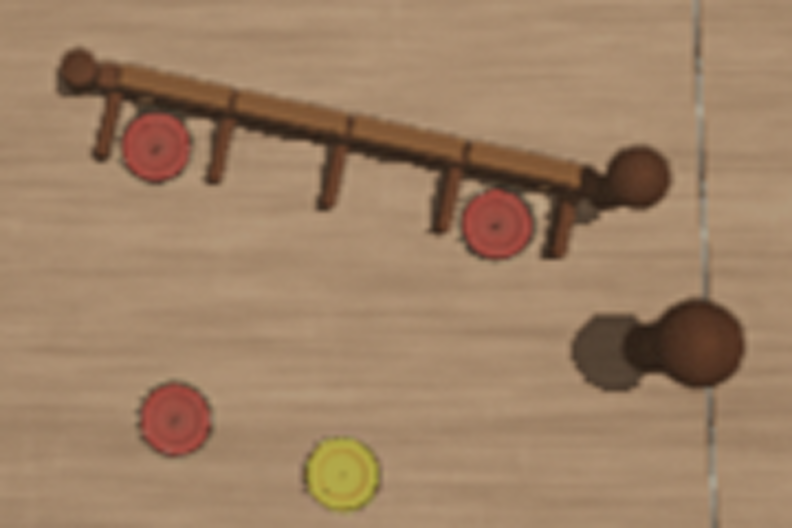

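View pics/cb.png

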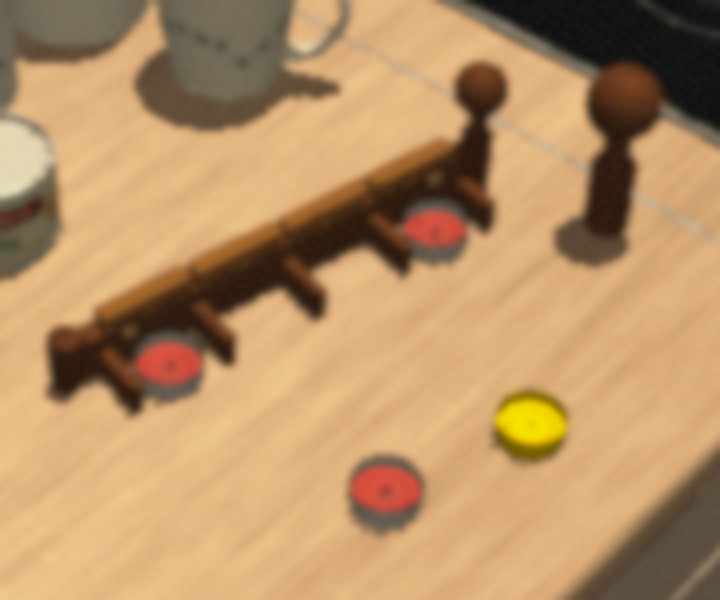

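The smaller post with the knob is on the rack's right end, so it is the one meant. The first gap is therefore the rightmost one (rail_d), then rail_c, and the third is rail_b (second from left). rail_a must not be touched. The loose red candle is at crop pixel (175,419).

```bash
python3 - <<'E'
from h import *
c=pickle.load(open('top1.pkl','rb')); P=lambda u,v,z:px(c,245+u/4.4,175+v/4.4,z)[:2]
e=[P(122,76,.041),P(232,101,.041),P(350,126,.041),P(468,152,.041),P(582,176,.041)]
for p in e: print(p)
d=(e[0]-e[4]);print(np.linalg.norm(d),np.arctan2(-d[0],d[1]))
print('cand',P(175,419,.015),'yel',P(342,474,.015),'cl',P(157,147,.015),'cr',P(497,225,.015))
print('bigpost',P(700,343,.1),'knob',P(639,177,.068))
n=[P(100,160,.02),P(213,183,.02),P(325,208,.02),P(438,232,.02),P(553,257,.02)]; print('noses',n)
th=np.arctan2(-d[0],d[1]);ex=np.array([np.cos(th),np.sin(th)]);ey=np.array([-ex[1],ex[0]])
o=np.mean(e,axis=0)-.007*ex
print('o',o,'th',th)
for q in [P(175,419,.015),P(342,474,.015),P(157,147,.015),P(497,225,.015),P(700,343,.1),P(639,177,.068)]+n: print((q-o)@ex,(q-o)@ey)
E
```

```text
[0.62365236 0.28375065]
[0.61103709 0.22819301]
[0.59849453 0.16887562]
[0.58550523 0.10984922]
[0.57358054 0.05308262]
0.23604009469872647 -0.21375677896015174
cand [0.45180886 0.25635651] yel [0.42472071 0.17193824] cl [0.59108206 0.26613269] cr [0.55122258 0.09120415]
bigpost [0.48912181 0.01488385] knob [0.56990304 0.03190891]
noses [array([0.583541  , 0.29537826]), array([0.57184025, 0.23725682]), array([0.55915969, 0.17991051]), array([0.54705278, 0.12231346]), array([0.53449417, 0.0639715 ])]
o [0.59161326 0.17023515] th -0.21375677896015174
-0.154891731342669 0.05450422809324076
-0.1634555019158589 -0.03373903157806494
-0.02086211262090662 0.09360231004265232
-0.02270636478556332 -0.08580050743385535
-0.0672037498846949 -0.17355743199299387
0.008127396633444256 -0.13978350906577358
-0.034435486567305246 0.12058257272387253
-0.03354047732719274 0.06130181503651418
-0.033767417100076115 0.0025706940393474993
-0.03338056805002082 -0.05628376680202698
-0.03327711739292215 -0.11596200792023548
```

Call:
drive_tool(plan=[{"translation": [0, 0, 0], "roll": 0.114}, {"translation": [0, 0, 0], "roll": 0.114}, {"translation": [0, 0, 0], "roll": 0.114}, {"translation": [0, 0, 0], "roll": 0.114}], grip=0)

```text
t: 0.43
position: [0.1311, -0.5337, 0.2306]
tool_rot: [-0.001, 0.994, -0.11, -0.0]
wrist_force: [0.1, 0.2, -0.1]
opening: 0.0386
grip_force: 0.0
```

Call:
drive_tool(plan=[{"translation": [0.44, -1, 0], "roll": 0}, {"translation": [0.44, -1, 0], "roll": 0}, {"translation": [0.44, -1, 0], "roll": 0}, {"translation": [0.44, -1, 0], "roll": 0}, {"translation": [0.44, -1, 0], "roll": 0}, {"translation": [0.44, -1, 0], "roll": 0}, {"translation": [0.44, -1, 0], "roll": 0}, {"translation": [0.44, -1, 0], "roll": 0}])

```text
t: 1.1
position: [0.286, -0.3205, 0.2309]
tool_rot: [-0.0, 0.994, -0.107, -0.0]
wrist_force: [0.9, -1.0, -0.8]
opening: -0.0
grip_force: 0.0
```

Call:
drive_tool(plan=[{"translation": [0.44, -1, 0], "roll": 0}, {"translation": [0.44, -1, 0], "roll": 0}, {"translation": [0.44, -1, 0], "roll": 0}, {"translation": [0.44, -1, 0], "roll": 0}, {"translation": [0.44, -1, 0], "roll": 0}, {"translation": [0.44, -1, 0], "roll": 0}, {"translation": [0.44, -1, 0], "roll": 0}])

```text
t: 1.68
position: [0.421, -0.1353, 0.231]
tool_rot: [0.0, 0.994, -0.107, -0.0]
wrist_force: [0.2, -0.7, -0.3]
opening: 0.0004
grip_force: 0.0
```

Call:
drive_tool(plan=[{"translation": [0.45, -1, 0], "roll": 0}, {"translation": [0.45, -1, 0], "roll": 0}, {"translation": [0.45, -1, 0], "roll": 0}, {"translation": [0.45, -1, 0], "roll": 0}, {"translation": [0.45, -1, 0], "roll": 0}, {"translation": [0.45, -1, 0], "roll": 0}, {"translation": [0.45, -1, 0], "roll": 0}, {"translation": [0, 0, 0], "roll": 0}])

```text
t: 2.35
position: [0.5595, 0.0566, 0.2303]
tool_rot: [-0.004, 0.995, -0.102, -0.0]
wrist_force: [0.9, 2.4, 0.5]
opening: -0.0002
grip_force: 0.0
```

```bash
cat >> h.py <<'E'
th=-.2138; ex=np.array([np.cos(th),np.sin(th)]);ey=np.array([-ex[1],ex[0]]); O=np.array([.5919,.1717])
def rk(p): q=np.array(p)[:2]-O; return np.round(1000*np.array([q@ex,q@ey]),1)
E
python3 - <<'E'
from h import *
o=monitor.get_obs();print(o['position'],rk(o['position']),o['tool_rot'])
c=snap('wrist','w1')
E
```

```text
[0.55952414 0.05660047 0.23028263] [  -7.2 -119.3] [-3.62019164e-03  9.94729077e-01 -1.02474095e-01 -1.29610310e-04]
```

View pics/w1.png

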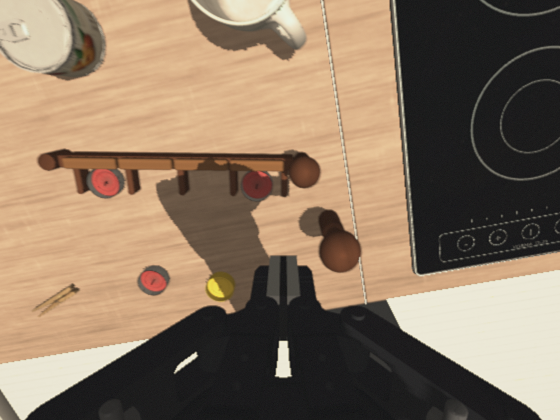

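```bash
python3 - <<'E'
from h import *
c=pickle.load(open('w1.pkl','rb'))
print(c['position'],R(c)[:,2])
a=c['color'][140:300,30:310,::-1]; a=cv2.resize(a,None,fx=2.8,fy=2.8,interpolation=2);cv2.imwrite('pics/w1c.png',a)
# expected pixels of the rail-top corners
for x,y,z in [(1,120,.041),(13,120,.041),(1,0,.041),(13,0,.041),(1,-120,.041),(13,-120,.041),(0,0,.0),(7,-140,.068),(-155,53,.015)]:
    p=np.r_[O+ex*x/1000+ey*y/1000,z]; q=R(c).T@(p-c['position']); u=c['cx']-c['fx']*q[0]/q[2]; v=c['cy']+c['fy']*q[1]/q[2]
    print(x,y,z,round(u,1),round(v,1),'crop',round((u-30)*2.8),round((v-140)*2.8))
E
```

```text
[0.64156318 0.03839094 0.37230062] [ 0.31842024 -0.07183975  0.94522357]
1 120 0.041 61.6 170.8 crop 88 86
13 120 0.041 59.1 159.7 crop 81 55
1 0 0.041 172.8 171.8 crop 400 89
13 0 0.041 171.6 160.7 crop 397 58
1 -120 0.041 284.3 172.8 crop 712 92
13 -120 0.041 284.4 161.8 crop 712 61
0 0 0.0 184.4 165.1 crop 432 70
7 -140 0.068 304.5 173.2 crop 769 93
-155 53 0.015 151.9 283.3 crop 341 401
```

View pics/w1c.png

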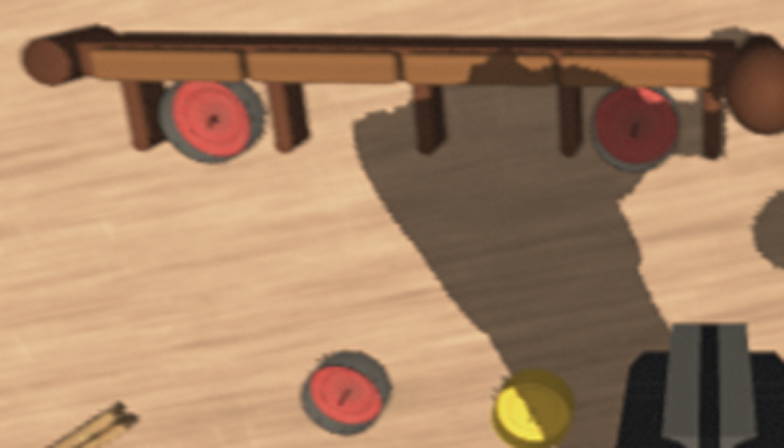

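The wrist view agrees with the estimate to about 2 mm, with the rail top band at crop rows 52 to 82 and the candle at (345,395). Now I move above the first rail.

Call:
drive_tool(plan=[{"translation": [0.25, -0.5, 0], "roll": 0}, {"translation": [0.25, -0.5, 0], "roll": 0}, {"translation": [0, 0, 1], "roll": 0}, {"translation": [0, 0, 1], "roll": 0}, {"translation": [0, 0, 1], "roll": 0}, {"translation": [0, 0, 1], "roll": 0}, {"translation": [0, 0, 0.8], "roll": 0}, {"translation": [0, 0, 0], "roll": 0}])

```text
t: 3.07
position: [0.5736, 0.0713, 0.0813]
tool_rot: [0.002, 0.994, -0.108, -0.006]
wrist_force: [-0.7, 0.8, -0.4]
opening: -0.0001
grip_force: 0.0
```

Call:
drive_tool(plan=[{"translation": [0, 0, 0.1], "roll": 0}, {"translation": [0, 0, 0], "roll": 0}, {"translation": [0, 0, 0], "roll": 0}])

```text
t: 3.32
position: [0.5804, 0.0743, 0.0863]
tool_rot: [-0.0, 0.994, -0.108, 0.002]
wrist_force: [0.9, 0.1, 0.8]
opening: -0.0001
grip_force: 0.0
```

```bash
python3 - <<'E'
from h import *
o=monitor.get_obs();print(o['t'],o['position'],rk(o['position']),o['tool_rot'],o['wrist_force'])
E
```

```text
3.3167 [0.58037959 0.07428424 0.08630916] [  9.4 -97.6] [-3.53383305e-04  9.94188468e-01 -1.07637962e-01  1.79817483e-03] [0.8572785  0.06921998 0.8296597 ]
```

Call:
drive_tool(plan=[{"translation": [-0.03, -0.25, 0.4], "roll": 0}, {"translation": [0, 0, 0.4], "roll": 0}, {"translation": [0, 0, 0.3], "roll": 0}, {"translation": [0, 0, 0.1], "roll": 0}, {"translation": [0, 0, 0], "roll": 0}, {"translation": [0, 0, 0], "roll": 0}, {"translation": [0, 0, 0], "roll": 0}])

```text
t: 3.9
position: [0.58, 0.0818, 0.0485]
tool_rot: [-0.0, 0.994, -0.107, 0.0]
wrist_force: [0.7, 0.3, 0.1]
opening: -0.0001
grip_force: 0.0
```

```bash
python3 - <<'E'
from h import *
o=monitor.get_obs();print(o['t'],o['position'],rk(o['position']),o['tool_rot'],o['wrist_force'])
E
```

```text
3.9 [0.57997892 0.08180811 0.04850763] [  7.4 -90.4] [-6.99956201e-05  9.94208824e-01 -1.07465021e-01  2.81017111e-04] [0.66709391 0.30696296 0.12432229]
```

Now down in small steps until it touches.

Call:
drive_tool(plan=[{"translation": [0, 0, 0.1], "roll": 0}, {"translation": [0, 0, 0.1], "roll": 0}, {"translation": [0, 0, 0.07], "roll": 0}, {"translation": [0, 0, 0], "roll": 0}, {"translation": [0, 0, 0], "roll": 0}])

```text
t: 4.32
position: [0.5799, 0.0818, 0.0412]
tool_rot: [0.0, 0.994, -0.107, 0.0]
wrist_force: [-1.4, -0.9, 5.2]
opening: 0.0001
grip_force: 2.6
```

Call:
drive_tool(plan=[{"translation": [0, -0.2, 0], "roll": 0}, {"translation": [0, -0.2, 0], "roll": 0}, {"translation": [0, -0.2, 0], "roll": 0}, {"translation": [0, -0.2, 0], "roll": 0}, {"translation": [0, -0.2, 0], "roll": 0}, {"translation": [0, -0.2, 0], "roll": 0}, {"translation": [0, -0.2, 0], "roll": 0}, {"translation": [0, -0.2, 0], "roll": 0}])

```text
t: 4.98
position: [0.5909, 0.1252, 0.0412]
tool_rot: [0.002, 0.994, -0.109, 0.001]
wrist_force: [-2.1, -4.9, 6.3]
opening: -0.0
grip_force: 3.1
```

```bash
python3 - <<'E'
from h import *
o=monitor.get_obs();print(o['t'],o['position'],rk(o['position']),o['tool_rot'],o['wrist_force'])
E
```

```text
4.9833 [0.59092513 0.12519704 0.04118557] [  8.9 -45.7] [ 2.47868541e-03  9.94088090e-01 -1.08544722e-01  8.76265101e-04] [-2.05703218 -4.94536718  6.30288974]
```

Call:
drive_tool(plan=[{"translation": [-0.03, -0.25, 0], "roll": 0}, {"translation": [0, -0.25, 0], "roll": 0}, {"translation": [0, -0.25, 0], "roll": 0}, {"translation": [0, -0.25, 0], "roll": 0}, {"translation": [0, -0.25, 0], "roll": 0}, {"translation": [0, -0.25, 0], "roll": 0}, {"translation": [0, -0.25, 0], "roll": 0}, {"translation": [0, -0.2, 0], "roll": 0}])

```text
t: 5.65
position: [0.6027, 0.1832, 0.0412]
tool_rot: [0.002, 0.994, -0.108, 0.001]
wrist_force: [-0.6, -4.9, 6.7]
opening: 0.0003
grip_force: 3.1
```

Call:
drive_tool(plan=[{"translation": [0, 0, 0], "roll": 0}, {"translation": [0, 0, 0], "roll": 0}])

```text
t: 5.82
position: [0.6027, 0.1856, 0.0412]
tool_rot: [0.0, 0.994, -0.108, 0.001]
wrist_force: [0.4, -1.8, 6.7]
opening: -0.0006
grip_force: 2.7
```

```bash
python3 - <<'E'
from h import *
o=monitor.get_obs();print(o['t'],o['position'],rk(o['position']),o['tool_rot'],o['wrist_force'])
E
```

```text
5.8167 [0.60273989 0.18557514 0.04121662] [ 7.6 15.9] [ 1.02262795e-04  9.94190867e-01 -1.07623579e-01  1.29378966e-03] [ 0.39945482 -1.8377482   6.70966657]
```

Call:
drive_tool(plan=[{"translation": [0, -0.07, 0], "roll": 0}, {"translation": [0, -0.07, 0], "roll": 0}, {"translation": [0, 0, 0], "roll": 0}, {"translation": [0, 0, -0.5], "roll": 0}, {"translation": [0, 0, -0.8], "roll": 0}, {"translation": [0, 0, -0.8], "roll": 0}, {"translation": [0, 0, 0], "roll": 0}])

```text
t: 6.4
position: [0.6053, 0.1921, 0.1082]
tool_rot: [-0.003, 0.994, -0.107, 0.004]
wrist_force: [1.6, 0.7, 0.0]
opening: 0.0002
grip_force: 0.0
```

Call:
drive_tool(plan=[{"translation": [-1, -0.16, 0], "roll": 0}, {"translation": [-1, -0.16, 0], "roll": 0}, {"translation": [-1, -0.16, 0], "roll": 0}, {"translation": [-1, -0.16, 0], "roll": 0}, {"translation": [-1, -0.16, 0], "roll": 0}, {"translation": [-1, -0.16, 0], "roll": 0}, {"translation": [-1, -0.16, 0], "roll": 0}, {"translation": [0, 0, 0], "roll": 0}], grip=16)

```text
t: 7.07
position: [0.3964, 0.2711, 0.1024]
tool_rot: [0.0, 0.995, -0.103, -0.003]
wrist_force: [-0.1, 0.6, -0.2]
opening: 0.0161
grip_force: 0.0
```

Call:
drive_tool(plan=[{"translation": [0, 0, 0], "roll": 0}, {"translation": [0, 0, 0], "roll": 0}])

```text
t: 7.23
position: [0.4047, 0.2674, 0.1029]
tool_rot: [0.0, 0.994, -0.107, 0.0]
wrist_force: [0.6, 0.1, 0.5]
opening: 0.016
grip_force: 0.0
```

```bash
python3 - <<'E'
from h import *
o=monitor.get_obs();print(o['t'],o['position'],rk(o['position']),o['tool_rot'],o['wrist_force'],o['opening'])
c=snap('wrist','w2')
E
```

```text
7.2333 [0.40469614 0.26741847 0.10288317] [-203.3   53.8] [ 1.67748907e-04  9.94214569e-01 -1.07412006e-01  1.56597245e-04] [0.62249262 0.13860557 0.49435237] 0.015977238768704088
```

View pics/w2.png

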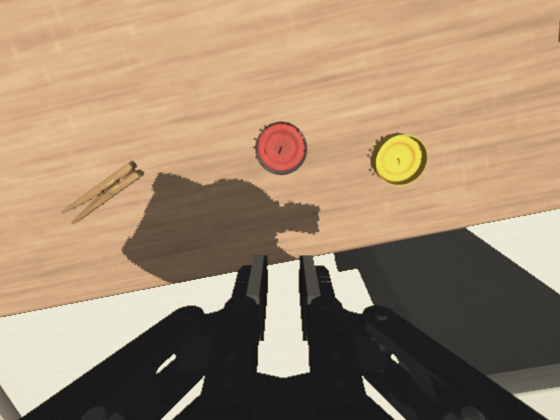

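The red candle is at (281,147) and the fingers are centred near column 284. The worktop's front edge is at about (285,257).

```bash
python3 - <<'E'
from h import *
c=pickle.load(open('w2.pkl','rb'))
for u,v,z in[(281,147,.015),(399,159,.015),(285,257,0),(230,266,0)]: print(rk(px(c,u,v,z)),px(c,u,v,z))
E
```

```text
[-152.6   54.6] [0.45436795 0.25748356 0.015     ]
[-161.6  -32.2] [0.4271939  0.17451828 0.015     ]
[-250.    51.6] [0.35848788 0.27516215 0.        ]
[-258.8  100.1] [0.36023375 0.32439273 0.        ]
```

Call:
drive_tool(plan=[{"translation": [0, 0, 0.9], "roll": 0}, {"translation": [0, 0, 0.9], "roll": 0}, {"translation": [0, 0, 0.9], "roll": 0}, {"translation": [0, 0, 0.3], "roll": 0}, {"translation": [0, 0, 0.1], "roll": 0}, {"translation": [0, 0, 0.1], "roll": 0}, {"translation": [0, 0, 0], "roll": 0}, {"translation": [0, 0, 0], "roll": 0}])

```text
t: 7.95
position: [0.4056, 0.2685, 0.0084]
tool_rot: [-0.001, 0.994, -0.108, 0.001]
wrist_force: [0.3, 0.1, 0.4]
opening: 0.0164
grip_force: 0.0
```

```bash
python3 - <<'E'
from h import *
o=monitor.get_obs();print(o['t'],o['position'],rk(o['position']),o['tool_rot'],o['wrist_force'],o['opening'])
E
```

```text
7.95 [0.40560097 0.26853579 0.00835912] [-202.6   55.1] [-8.18109198e-04  9.94196936e-01 -1.07567318e-01  1.02721303e-03] [0.33422793 0.14526406 0.35607744] 0.016410748058449814
```

Call:
drive_tool(plan=[{"translation": [0, 0, 0.1], "roll": 0}, {"translation": [0.2, 0, 0], "roll": 0}, {"translation": [0.2, 0, 0], "roll": 0}, {"translation": [0.1, 0, 0], "roll": 0}, {"translation": [0.1, 0, 0], "roll": 0}, {"translation": [0.1, 0, 0], "roll": 0}, {"translation": [0.1, 0, 0], "roll": 0}, {"translation": [0.1, 0, 0], "roll": 0}])

```text
t: 8.62
position: [0.4309, 0.2622, 0.0042]
tool_rot: [-0.0, 0.994, -0.107, -0.0]
wrist_force: [-0.1, 0.1, 0.7]
opening: 0.0156
grip_force: 0.2
```

Call:
drive_tool(plan=[{"translation": [0.15, 0.035, 0], "roll": 0}, {"translation": [0.15, 0.035, 0], "roll": 0}, {"translation": [0.15, 0.035, 0], "roll": 0}, {"translation": [0.15, 0.035, 0], "roll": 0}, {"translation": [0.15, 0.035, 0], "roll": 0}, {"translation": [0.15, 0.035, 0], "roll": 0}, {"translation": [0.15, 0.035, 0], "roll": 0}, {"translation": [0.15, 0.035, 0], "roll": 0}])

```text
t: 9.28
position: [0.4646, 0.2459, 0.0042]
tool_rot: [0.0, 0.994, -0.107, -0.0]
wrist_force: [-1.3, 0.4, 0.6]
opening: 0.0161
grip_force: 0.2
```

```bash
python3 - <<'E'
from h import *
o=monitor.get_obs();print(o['t'],o['position'],rk(o['position']),o['tool_rot'],o['wrist_force'],o['opening'])
c=snap('wrist','w3')
E
```

```text
9.2833 [0.46459105 0.24589943 0.00417882] [-140.2   45.5] [ 3.08712213e-05  9.94213897e-01 -1.07418460e-01 -6.39194160e-06] [-1.33322962  0.41625963  0.6383895 ] 0.016080004821284993
```

View pics/w3.png

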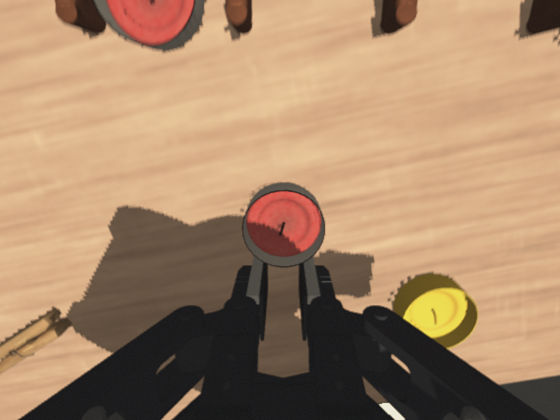

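The candle is cradled at (284,225). The divider noses of the target gap are near (240,10) and (400,10).

```bash
python3 - <<'E'
from h import *
c=pickle.load(open('w3.pkl','rb'))
for u,v,z in[(284,223,.015),(240,14,.02),(404,14,.02)]: print(rk(px(c,u,v,z)))
E
```

```text
[-109.2   44.7]
[-28.2  60.1]
[-28.3   2.5]
```

Call:
drive_tool(plan=[{"translation": [0.15, 0.03, 0], "roll": 0}, {"translation": [0.2, 0.05, 0], "roll": 0}, {"translation": [0.2, 0.05, 0], "roll": 0}, {"translation": [0.2, 0.05, 0], "roll": 0}, {"translation": [0.2, 0.05, 0], "roll": 0}, {"translation": [0.2, 0.05, 0], "roll": 0}, {"translation": [0.2, 0.05, 0], "roll": 0}, {"translation": [0.15, 0.04, 0], "roll": 0}])

```text
t: 10.0
position: [0.5067, 0.2251, 0.0041]
tool_rot: [0.0, 0.994, -0.108, 0.0]
wrist_force: [-0.6, -0.6, -0.8]
opening: 0.0159
grip_force: 0.1
```

Call:
drive_tool(plan=[{"translation": [0.1, 0.02, 0], "roll": 0}, {"translation": [0.1, 0.02, 0], "roll": 0}])

```text
t: 10.17
position: [0.5116, 0.2231, 0.0041]
tool_rot: [0.0, 0.994, -0.107, -0.0]
wrist_force: [-1.0, 0.5, -0.5]
opening: 0.0165
grip_force: 0.2
```

```bash
python3 - <<'E'
from h import *
o=monitor.get_obs();print(o['t'],o['position'],rk(o['position']),o['tool_rot'],o['wrist_force'],o['opening'])
E
```

```text
10.1667 [0.51158456 0.22305833 0.00413185] [-89.4  33.1] [ 2.66163769e-05  9.94205317e-01 -1.07497770e-01 -1.29476709e-04] [-0.96978387  0.46787671 -0.50833072] 0.016488692960822823
```

Call:
drive_tool(plan=[{"translation": [0.15, 0.02, 0], "roll": 0}, {"translation": [0.15, 0.02, 0], "roll": 0}, {"translation": [0.15, 0, 0], "roll": 0}, {"translation": [0.15, 0, 0], "roll": 0}, {"translation": [0.15, 0, 0], "roll": 0}, {"translation": [0.15, 0, 0], "roll": 0}, {"translation": [0.1, 0, 0], "roll": 0}, {"translation": [0.1, 0, 0], "roll": 0}])

```text
t: 10.83
position: [0.5437, 0.2149, 0.0041]
tool_rot: [0.0, 0.994, -0.107, -0.0]
wrist_force: [-1.3, 0.3, 1.1]
opening: 0.0156
grip_force: 0.2
```

Call:
drive_tool(plan=[{"translation": [0.08, 0, 0], "roll": 0}, {"translation": [0.08, 0, 0], "roll": 0}, {"translation": [0, 0, 0], "roll": 0}])

```text
t: 11.08
position: [0.5486, 0.2138, 0.0042]
tool_rot: [-0.0, 0.994, -0.108, 0.0]
wrist_force: [0.3, -0.3, 0.1]
opening: 0.0163
grip_force: 0.0
```

```bash
python3 - <<'E'
from h import *
o=monitor.get_obs();print(o['t'],o['position'],rk(o['position']),o['tool_rot'],o['wrist_force'],o['opening'])
c=snap('wrist','w4')
E
```

```text
11.0833 [0.54863266 0.21384713 0.00421116] [-51.2  32. ] [-5.11250893e-05  9.94196986e-01 -1.07574493e-01  2.80380786e-04] [ 0.26438879 -0.30771709  0.11875111] 0.016326056892153627
```

View pics/w4.png

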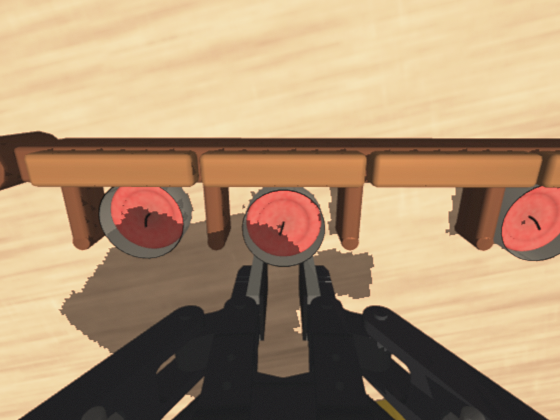

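The candle is at (284,228), centred between the noses at (217,245) and (349,243). It needs a few more millimetres, so I push until the force rises.

Call:
drive_tool(plan=[{"translation": [0.06, 0, 0], "roll": 0}, {"translation": [0.06, 0, 0], "roll": 0}, {"translation": [0, 0, 0], "roll": 0}, {"translation": [0, 0, 0], "roll": 0}])

```text
t: 11.47
position: [0.5517, 0.2132, 0.0042]
tool_rot: [0.0, 0.994, -0.107, 0.0]
wrist_force: [-0.7, 0.1, 0.6]
opening: 0.0158
grip_force: 0.0
```

Call:
drive_tool(plan=[{"translation": [0.05, 0, 0], "roll": 0}, {"translation": [0.03, 0, 0], "roll": 0}, {"translation": [0, 0, 0], "roll": 0}, {"translation": [0, 0, 0], "roll": 0}])

```text
t: 11.8
position: [0.554, 0.2127, 0.0042]
tool_rot: [-0.0, 0.994, -0.107, 0.0]
wrist_force: [0.0, -0.5, -1.2]
opening: 0.0158
grip_force: 0.0
```

Call:
drive_tool(plan=[{"translation": [0.04, 0, 0], "roll": 0}, {"translation": [0.04, 0, 0], "roll": 0}, {"translation": [0, 0, 0], "roll": 0}, {"translation": [0, 0, 0], "roll": 0}])

```text
t: 12.13
position: [0.5553, 0.2125, 0.004]
tool_rot: [0.0, 0.994, -0.107, -0.001]
wrist_force: [-1.7, 1.1, 1.5]
opening: 0.0157
grip_force: 1.2
```

```bash
python3 - <<'E'
from h import *
o=monitor.get_obs();print(o['t'],o['position'],rk(o['position']),o['wrist_force'],o['opening'])
c=snap('wrist','w5')
a=c['color'][130:300,80:440,::-1]; a=cv2.resize(a,None,fx=2.2,fy=2.2,interpolation=2);cv2.imwrite('pics/w5c.png',a)
E
```

```text
12.1333 [0.55532672 0.21251688 0.0040363 ] [-44.4  32.1] [-1.74479016  1.0976078   1.4878049 ] 0.015731800983716647
```

View pics/w5c.png

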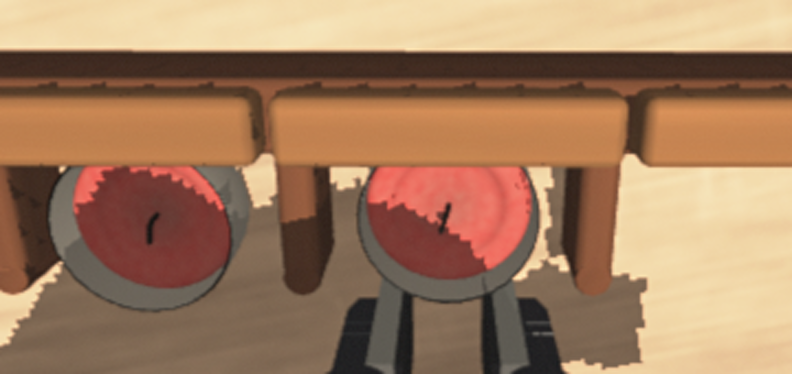

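The candle now overlaps the board edge and sits deeper than its neighbour. The tool has also stopped short of its command, so the candle is touching the board. One small nudge will confirm it.

Call:
drive_tool(plan=[{"translation": [0.04, 0, 0], "roll": 0}, {"translation": [0, 0, 0], "roll": 0}, {"translation": [0, 0, 0], "roll": 0}])

```text
t: 12.43
position: [0.5555, 0.2125, 0.004]
tool_rot: [0.0, 0.994, -0.107, -0.002]
wrist_force: [-5.0, 0.9, 2.8]
opening: 0.0156
grip_force: 2.4
```

Call:
drive_tool(plan=[{"translation": [-0.1, 0, 0], "roll": 0}, {"translation": [-0.3, 0, 0], "roll": 0}, {"translation": [-0.5, 0, 0], "roll": 0}, {"translation": [-0.5, 0, 0], "roll": 0}, {"translation": [0, 0, 0], "roll": 0}, {"translation": [0, 0, 0], "roll": 0}])

```text
t: 12.93
position: [0.5165, 0.2212, 0.0045]
tool_rot: [-0.0, 0.994, -0.107, 0.001]
wrist_force: [0.8, -0.3, 0.2]
opening: 0.0162
grip_force: 0.0
```

```bash
python3 - <<'E'
from h import *
c=snap('wrist','w6')
hsv=cv2.cvtColor(c['color'],cv2.COLOR_RGB2HSV)
m=(((hsv[:,:,0]<8)|(hsv[:,:,0]>172))&(hsv[:,:,1]>140)).astype('uint8')
n,l,s,ce=cv2.connectedComponentsWithStats(m)
for i in range(1,n):
    if s[i,4]>300: print(s[i],ce[i],rk(px(c,*ce[i],.013)))
o=monitor.get_obs();print(o['t'],rk(o['position']))
E
```

```text
[ 245   95   80   83 4994] [284.41009211 135.88926712] [-15.   31.4]
[  99  100   78   82 4705] [137.3151966  141.17853348] [-17.2  93.1]
[ 520  107   40   79 2239] [541.80571684 151.36712818] [-21.5 -77.9]
12.9833 [-83.1  32.1]
```

```bash
python3 -c "
from h import *
print(workorder.sign_off())"
```

```text
the job is handed in; nothing more can be done
None
```

The job is handed in, but no verdict came back. I ran the fingertip along the rail behind gaps 1, 2 and 3 from the tall post, stopping before the fourth, then pushed the loose red tealight into the third gap until it pressed on the back board. The last camera check showed it about 1 mm off the gap's middle line.

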